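Shut the disc lid, switch the player on and press play

TASK

The disc is in, so start the children's disc player: with closed fingertips push the open lid down until it is fully shut, then press the raised end of the power rocker so that it clicks over to on, and then press the wide play key fully down and let it come up again. Leave the other keys alone, do not lift the player or push it about, do not disturb the toys and other things on and around it, and finish clear of everything.

Things in the scene. Friction and masses are not known exactly. Their poses are not given: they have to be found in the camera images.
- player: Loose cream disc player, 240 mm deep (x), 320 wide (y), 110 high, 1.8 kg; folded handle adds 32 mm behind, 17 each side. Origin: centre of underside, on the bench. x to its back (speakers and display on the front, -x), y to its left, z up. Flat deck at z = 110 mm; lid in the middle (x -59 to 91, y -73 to 73), key row along the front, rocker on the right. Fixed volume knob at x -90, y 128, 14 mm high.
- lid (a joint): Angle of the grey disc lid (rad): 0 shut, flush in the deck; starts open at 0.55 to 1.0. Plate 150 mm from hinge to free edge, 147 wide, 8 thick; hinge along y at the back, free edge towards the keys. Open, its outer face looks up and back, so it is pushed from above and behind, down and forward in an arc. Stiff hinge: stays where left (under 3 N at the free edge moves it) and stays shut on its stop.
- lid_hinge (a point): Middle of the lid's hinge line, at x = 91, y = 0, z = 106 mm in the player's frame, fixed to the player; the lid turns about the player's y axis through here.
- lid_push (a point): Where to push the lid: centre of a pale flush oblong mark 50 x 14 mm on the outer face by the middle of the free edge, 132 mm from the hinge line and 6 mm out from it (112 mm above the bench when shut). Moves with the lid; its x axis points from free edge to hinge, z out of the lid's outer face.
- rocker (a joint): Angle of the black power rocker (rad): 0 off (start), 0.4 on. V-shaped, 40 mm long (player's x), 24 wide, pivot along y at x 0, y -118, z 114 mm in the player's frame. Off: front half level, back half standing up at 0.4 rad, its end 16 mm above the deck. Pressing that end past the middle (about 4 N) snaps it over; then the back half lies level, 8 mm above the deck, and stays.
- rocker_raised (a point): Point on the upper face of the rocker's back half (the end that stands up when off), 15 mm from the pivot, 5 mm short of the end; moves with the rocker.
- play_key (a joint): Travel of the play key (m): 0 up, 0.005 fully down. The widest key, 48 mm (y) x 24 mm (x), at the right end of the row, x = -90, y = -42 mm in the player's frame, a triangle on it. Top 10 mm above the deck when up. Spring key: starts to move at 1.2 N, fully down at 4 N, comes up by itself. 12 mm gap to the next key.
- play_key_top (a point): Centre of the play key's top face.
- stop_key (a joint): Travel of the stop key (m), works the same way; 24 x 24 mm, at x = -90, y = +6 mm in the player's frame, a square on it. Not to be pressed.
- skip_on_key (a joint): Travel of the skip-forward key (m); 24 x 24 mm, at x = -90, y = +42 mm in the player's frame. Not to be pressed.
- skip_back_key (a joint): Travel of the skip-back key (m); 24 x 24 mm, at x = -90, y = +78 mm in the player's frame. Not to be pressed.
- block: Purple block, a 32 mm cube, loose on the player's left deck, left of the lid. Origin: centre of its underside.
- fish: Flat wooden fish, about 115 x 50 mm, 18 mm thick, lying on the bench near the player's front. Origin: underside, middle of its body.
- car: Wooden toy car, 90 x 54 mm, 43 mm high, on the bench near the player's front. Origin: centre of its underside.
- saucer: White ceramic saucer, 124 mm across, 18 mm high, on the bench at the left of the player. Origin: centre of its underside.
- disc_case: Flat disc case, 125 x 142 x 10 mm, on the bench at the left of the player. Origin: centre of its underside.
- watering_can: Green plastic watering can, body 116 mm across, 128 mm high with its handle, spout to its -y reaching 134 mm from its axis, back handle to +y reaching 96 mm, on the bench at the right of the player. Origin: centre of its underside.

How it is judged:
By the outcome, as a careful person would: the job done as asked, in the order asked, and still so for the second after the job is handed in, with the robot touching nothing.
It also fails if it takes over 45 s, if anything falls off the work surface, if the arm or the gripper's body presses on something with over 40 N, if the wrist force passes 120 N, or if a joint passes its speed limit or range.

ROBOT

A 7-joint arm with a two-finger parallel gripper is mounted at the origin on the work surface. World frame = base frame: x ahead of the robot, y to its left, z up, the work surface at z = 0. Lengths are in m, angles in degrees, forces in N, time in s.
With the tool pointing down it reaches from about 0.425 to 0.875 m from the base axis. Payload 8.4 kg.
Tool frame: the origin (TCP) lies midway between the tips of the shut fingers; the grasp point (between the pads) lies 19 mm behind it; z points along the fingers, x is the direction in which the jaws open and shut, and the axes are right-handed (so a half turn about z gives the same grasp; the last joint's range is limited). The gripper opens to 87 mm and grips with 3 to 60 N. Pads are 19 mm wide; open, the fingers measure 117 mm over their backs; the gripper's body (75 mm by 190 mm) begins 51 mm behind the grasp point.
Start: joints at [67.827, 19.091, 2.286, 83.961, -0.768, 76.965, -3.352], TCP at [0.184, -0.623, 0.223] pointing down, gripper open.
Joint ranges: [-147.57, 147.57], [-21.85, 119.76], [-74.77, 79.35], [14.55, 137.4], [-85.83, 265.84], [4.83, 119.75], [-152.11, 152.11]. Speed limits (degrees/s): [127.2, 127.2, 159.86, 159.86, 180, 180, 180].

INTERFACE

Orientations are given as [roll, pitch, yaw] about the fixed x, y, z axes, in that order (R = Rz(yaw) Ry(pitch) Rx(roll)).
In Python, from station import bot, capture, camera_params, ticket, models gives the robot as it stands.
- The arm moves only by the tool arm_command, never from a script. Its argument "moves" is a list of rows, each a list of 7 numbers: the turn, a rotation vector about the tool's x, y, z in rad, then the shift along the tool's x, y, z in mm, then the opening, from -1 (shut) to 1 (fully open). In form: [[wx, wy, wz, dx, dy, dz, fingers], ...]. A call has 1 to 12 rows; each row is the pose to reach, as a shift and turn from the pose commanded when the call began, along the tool's axes at that moment; what a row does not reach only later rows make up. A row lasts 1/12 s, in which the tool goes at most 41.7 mm and 7.16 degrees, less where a joint would pass 70% of its speed; a pose out of reach is approached as far as the arm can. A call with a gripper value outside its range is refused whole. The fingers move at their own pace and stop on an object; "newtons" is the grip in N (left out, the last holds). Time passes only in rows, so rows that repeat a pose let the fingers close. It gives the time, the measured TCP pose, the force and the opening at its end, in the units of the state.
- bot.read_state(): the state, without advancing time (a new reading comes with each control period).
- capture(name): name is "side" or "top" or "wrist"; returns (picture, depth): 480x640x3 uint8, red, green, blue; 480x640 float32, m along the optical axis (not along the pixel's ray), 0 where there is no reading.
- camera_params(name): a dict with "fov_y" (degrees; the focal length in pixels is half the picture's height over the tangent of half this angle, whatever the lens; pixels are square), "cx", "cy" (the principal point, pixels), "dist" ([k1, k2, p1, p2, k3] as OpenCV has them; the pictures are not rectified), "R" (3x3) and "t" (3): a world point X has camera coordinates R X + t; the wrist camera has in their place "hand_eye" (4x4, takes a point from camera to tool coordinates, whose origin is the TCP and whose axes are the tool frame's). Camera axes: x right, y down, z forward; pixel columns grow to the right and rows downward; lengths in m; the calibration is good to about 2 mm. A picture is of the moment at which its call begins: read the wrist's pose just before it. camera_params takes no time and is no camera call.
- ticket.close_job(): hands the job in, once; it reports no verdict.
Trained networks look in the newest picture that a camera, given by its name, has taken for a name from the list of things; names that differ only in an ending like _2 or _b are one class to them, and where a whole thing is asked for, a point or a joint stands for the part that bears it (a point fixed in the world has none). Each returns a list of dicts, best first, with "conf" (0 to 1); they miss things now and then, are a little off and sometimes report something else, mostly with a low value. They report only what shows in the picture. A call takes as long as a camera call.
- models.spot_in(query, camera): "bbox" ([left, top, width, height] in pixels, round what is visible of it).
The state is a dict: "time_s": time; "joints": joint angles; "dq": joint speeds; "effort": joint torques, N m; "tcp_pos": TCP position; "ee_rot": TCP orientation; "ft_force": force on the tool from outside, world axes, zero at the start; "wrist_torque": the same for the moment, N m; "finger_gap": finger opening in m.
Only numpy, scipy, OpenCV 4.12 (cv2) and the standard library are available. Lean on these libraries where they do the work, as an engineer would, in place of code of your own. Each camera call takes 0.05 s, during which the arm holds its last target. There are 200 camera calls.

## Working session

There is one attempt and no reset: what is moved stays moved. The work goes in short steps, Python scripts to look and compute and a tool call to move; the robot and the scene stay as the last step left them, time stands still between calls to the robot, and variables do not carry over. Pictures are saved under pics/ and viewed, about 8 in all and at most 12, crops included, and the job is handed in when it is done.

Besides the shell and the picture viewer there is one more tool, called after "Emit:" as name(argument=value, ...), one argument or row to a line, values as JSON. arm_command: Moves the arm, as the interface text tells. Its arguments: {"type":"object","properties":{"moves":{"type":"array","items":{"type":"array","items":{"type":"number"}}},"newtons":{"type":"number"}},"required":["moves"]}

```bash
mkdir -p pics; ls; python3 - <<'E'
from station import bot,capture,camera_params,models
import cv2,numpy as np
s=bot.read_state();print(s)
for c in("side","top"):
    p,d=capture(c);cv2.imwrite(f"pics/{c}0.png",p[:,:,::-1]);np.save(f"pics/{c}0.npy",d)
    print(c,camera_params(c))
    for q in("player","lid_push","rocker_raised","play_key_top"):
        print(q,[(round(r["conf"],2),np.round(r["bbox"]).tolist()) for r in models.spot_in(q,c)[:2]])
print(camera_params("wrist"))
E
```

```text
pics
{'time_s': 0.0, 'joints': array([67.82517248, 19.13150549,  2.28416072, 84.01004111, -0.76708933,
       76.96682853, -3.35372462]), 'dq': array([ 0.13698044, -0.04839969,  0.01871693,  0.03704306, -0.04079946,
       -0.00714939,  0.09388551]), 'effort': array([ 1.20321019e-03, -6.56357932e+01,  1.33576635e+00, -4.03812075e+01,
       -5.98130026e-02,  4.48281225e-02,  1.62456085e-04]), 'tcp_pos': array([ 0.18435172, -0.62281895,  0.22167074]), 'ee_rot': array([ 1.79993171e+02,  9.28976132e-02, -7.35112452e+01]), 'ft_force': array([-0.00675823,  0.43547397, -0.16168686]), 'wrist_torque': array([ 0.00505872, -0.01194875,  0.01206283]), 'finger_gap': 0.08726421856416129}
side {'fov_y': 55.314887882219466, 'cx': 320.1288191520552, 'cy': 235.94385940942803, 'dist': array([-0.01068256,  0.        ,  0.        ,  0.        ,  0.        ]), 'R': array([[-0.88366991, -0.4680658 ,  0.00647303],
       [-0.30008153,  0.55580806, -0.77526026],
       [ 0.35927505, -0.6870166 , -0.63160876]]), 't': array([0.51850539, 0.2386508 , 0.99299727])}
player [(0.81, [268.0, 160.0, 142.0, 122.0]), (
[... 696 characters left out ...]
)]
lid_push [(0.77, [366.0, 181.0, 81.0, 46.0])]
rocker_raised [(0.81, [451.0, 217.0, 12.0, 20.0])]
play_key_top [(0.7, [408.0, 258.0, 25.0, 15.0]), (0.19, [490.0, 240.0, 116.0, 54.0])]
{'fov_y': 66.94070727501938, 'cx': 314.3679479636907, 'cy': 242.7263566468799, 'dist': array([-0.03933491,  0.        ,  0.        ,  0.        ,  0.        ]), 'hand_eye': array([[ 9.99999615e-01, -4.63788276e-04,  7.44341315e-04,
         2.21048953e-04],
       [ 2.24561358e-04,  9.55842243e-01,  2.93880173e-01,
        -8.15811172e-02],
       [-8.47771051e-04, -2.93879893e-01,  9.55841980e-01,
        -1.62179669e-01],
       [ 0.00000000e+00,  0.00000000e+00,  0.00000000e+00,
         1.00000000e+00]])}
```

```bash
python3 - <<'E'
import cv2
a=cv2.imread("pics/top0.png")[110:340,260:640];cv2.imwrite("pics/topc.png",cv2.resize(a,None,fx=2.1,fy=2.1,interpolation=cv2.INTER_CUBIC))
E
```

```text
(no output)
```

View pics/topc.png

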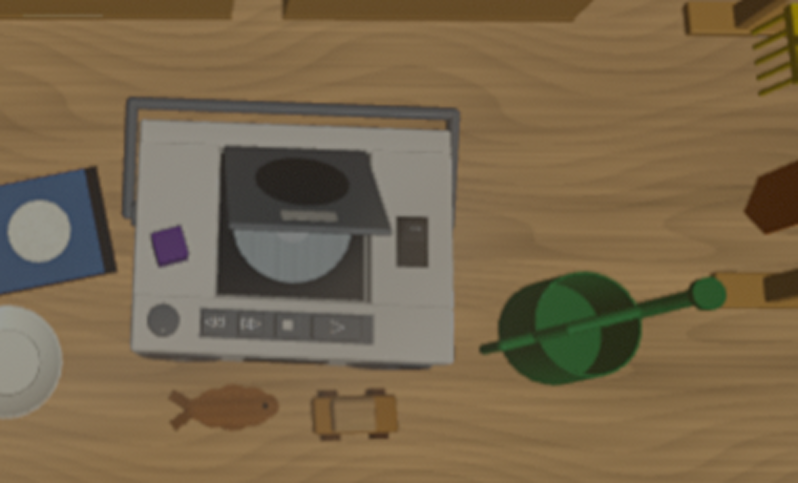

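View pics/side0.png

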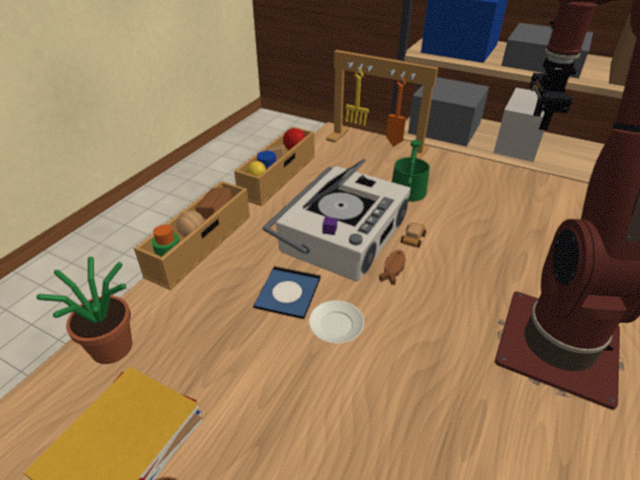

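The top crop shows the player nearly aligned with the world, open lid with its mark at crop (308,215), rocker (412,242), play key (343,329). The watering can is to the right, and the car and fish are in front. The side view confirms the lid is open and the block is on the left deck. Next I fit the pose.

```bash
cat >h.py <<'E'
import numpy as np,cv2
from station import bot,capture,camera_params,models
from scipy.spatial.transform import Rotation as Ro
from scipy.optimize import least_squares
def K(c):
    f=240/np.tan(np.radians(c["fov_y"]/2));return np.array([[f,0,c["cx"]],[0,f,c["cy"]],[0,0,1]])
def extr(name,s=None):
    c=camera_params(name)
    if name!="wrist":return c["R"],c["t"],K(c),c["dist"]
    T=np.eye(4);T[:3,:3]=Ro.from_euler("xyz",s["ee_rot"],degrees=True).as_matrix();T[:3,3]=s["tcp_pos"]
    M=np.linalg.inv(T@c["hand_eye"]);return M[:3,:3],M[:3,3],K(c),c["dist"]
def proj(X,E):
    R,t,k,d=E;return cv2.projectPoints(np.asarray(X,float).reshape(-1,1,3),cv2.Rodrigues(R)[0],t,k,d)[0].reshape(-1,2)
def W(P,q):  # player mm -> world
    c,s=np.cos(q[2]),np.sin(q[2]);P=np.asarray(P,float)/1000
    return P@np.array([[c,-s,0],[s,c,0],[0,0,1]]).T+[q[0],q[1],0]
def lidpt(r,h,a,y=0): # r from hinge, h out
    return [91-r*np.cos(a)+h*np.sin(a),y,106+r*np.sin(a)+h*np.cos(a)]
E
python3 - <<'E'
from h import *
E=extr("top");
px=np.array([[133,350],[453,362],[142,121],[449,133],[343,329],[288,326],[163,320]])/2.1+[260,110]
P=[[-120,160,110],[-120,-160,110],[120,160,110],[120,-160,110],[-90,-42,120],[-90,6,120],[-90,128,124]]
q=least_squares(lambda q:(proj(W(P,q),E)-px).ravel(),[.7,-.1,0],loss="soft_l1",x_scale=[.1,.1,.1]);
print(q.x,np.degrees(q.x[2]),q.fun.reshape(-1,2).round(1))
q=q.x
lp=np.array([[308,215],[232,232],[390,235]])/2.1+[260,110]
for a in np.arange(.5,1.05,.05):
    print(round(a,2),(proj(W([lidpt(132,6,a),lidpt(150,0,a,73),lidpt(150,0,a,-73)],q),E)-lp).round(1).tolist())
d=np.load("pics/top0.npy")
def unp(u,v):
    R,t,k,ds=E;n=cv2.undistortPoints(np.array([[[u,v]]],float),k,ds)[0,0];z=np.median(d[int(v)-1:int(v)+2,int(u)-1:int(u)+2]);return R.T@(np.array([n[0]*z,n[1]*z,z])-t)
for n,p in dict(mark=(308,215),deckR=(435,200),deckF=(420,330),key=(343,329),stop=(288,326),rock=(412,230),block=(170,246),canrim=(505,300),cantip=(485,350),canh=(570,325)).items(): print(n,unp(p[0]/2.1+260,p[1]/2.1+110).round(4))
for n,p in [("hinge",[91,0,106]),("rock",[14,-118,121]),("play",[-90,-42,120])]:print(n,W([p],q).round(4))
E
```

```text
[ 0.57216077 -0.12395362 -0.02928894] -1.6781326675135078 [[-1.2  0.5]
 [ 1.5  1.2]
 [-0.7 -0.8]
 [ 1.3 -1.4]
 [-2.5 -0.4]
 [ 0.2  0.1]
 [ 0.5  0.3]]
0.5 [[-1.8, 15.6], [-3.0, 15.1], [-3.0, 16.6]]
0.55 [[-1.3, 13.3], [-2.6, 12.7], [-2.2, 14.1]]
0.6 [[-0.9, 10.8], [-2.3, 10.0], [-1.4, 11.5]]
0.65 [[-0.4, 8.2], [-2.0, 7.2], [-0.6, 8.7]]
0.7 [[0.0, 5.4], [-1.7, 4.2], [0.1, 5.7]]
0.75 [[0.5, 2.6], [-1.4, 1.0], [0.8, 2.5]]
0.8 [[0.9, -0.4], [-1.1, -2.3], [1.5, -0.8]]
0.85 [[1.3, -3.5], [-0.8, -5.7], [2.2, -4.2]]
0.9 [[1.6, -6.7], [-0.6, -9.3], [2.8, -7.8]]
0.95 [[2.0, -10.0], [-0.3, -13.0], [3.4, -11.5]]
1.0 [[2.3, -13.3], [-0.0, -16.8], [4.0, -15.3]]
mark [ 0.5751 -0.1227  0.2031]
deckR [ 0.613  -0.2664  0.1114]
deckF [ 0.4811 -0.2462  0.1104]
key [ 0.48   -0.1681  0.122 ]
stop [ 0.4825 -0.1148  0.1207]
rock [ 0.579  -0.2383  0.1243]
block [0.5568 0.0016 0.1432]
canrim [ 0.5272 -0.3728  0.0006]
cantip [ 0.4671 -0.3299  0.0516]
canh [ 0.4856 -0.3866  0.1278]
hinge [[ 0.6631 -0.1266  0.106 ]]
rock [[ 0.5827 -0.2423  0.121 ]]
play [[ 0.481  -0.1633  0.12  ]]
```

Emit:
arm_command(
  moves=[
    [0, 0, 0.1, -33, -49, -50, -1],
    [0, 0, 0.318, -328, -489, -138, -1],
    [0, 0, 0.318, -328, -489, -138, -1],
    [0, 0, 0.318, -328, -489, -138, -1],
    [0, 0, 0.318, -328, -489, -138, -1],
    [0, 0, 0.318, -328, -489, -138, -1],
    [0, 0, 0.318, -328, -489, -138, -1],
    [0, 0, 0.318, -328, -489, -138, -1],
    [0, 0, 0.318, -328, -489, -138, -1],
    [0, 0, 0.318, -328, -489, -138, -1],
    [0, 0, 0.318, -328, -489, -138, -1],
    [0, 0, 0.318, -328, -489, -138, -1],
  ],
  newtons=30,
)

```text
time_s: 1.5
tcp_pos: [0.4921, -0.2515, 0.3398]
ee_rot: [-180.0, -0.0, -91.7]
ft_force: [1.0, -0.4, -0.4]
finger_gap: 0.0146
```

Emit:
arm_command(
  moves=[
    [0, 0, 0, -40, -32, -10, -1],
    [0, 0, 0, -60, -50, -20, -1],
    [0, 0, 0, -60, -50, -20, -1],
    [0, 0, 0, -60, -50, -20, -1],
    [0, 0, 0, -60, -50, -20, -1],
  ],
)

```text
time_s: 1.92
tcp_pos: [0.5428, -0.1953, 0.3588]
ee_rot: [180.0, -0.0, -91.7]
ft_force: [0.1, -0.9, 0.7]
finger_gap: 0.0001
```

```bash
python3 - <<'E'
from h import *
s=bot.read_state();p,d=capture("wrist");cv2.imwrite("pics/w1.png",p[:,:,::-1]);np.save("pics/w1.npy",d);np.save("pics/s1.npy",np.r_[s["tcp_pos"],s["ee_rot"]])
print(s["tcp_pos"],s["ee_rot"],s["finger_gap"],s["dq"].max())
for q in("lid_push","rocker_raised","play_key_top"):
    print(q,[(round(r["conf"],2),np.round(r["bbox"]).tolist()) for r in models.spot_in(q,"wrist")[:2]])
E
```

```text
[ 0.54280029 -0.1952512   0.3587709 ] [ 1.79973394e+02 -2.41018127e-02 -9.17354934e+01] 9.454203369601574e-05 1.3255621549539487
lid_push [(0.97, [148.0, 88.0, 166.0, 124.0])]
rocker_raised [(0.81, [342.0, 164.0, 25.0, 35.0])]
play_key_top [(0.59, [268.0, 248.0, 36.0, 19.0]), (0.52, [108.0, 182.0, 43.0, 36.0])]
```

View pics/w1.png

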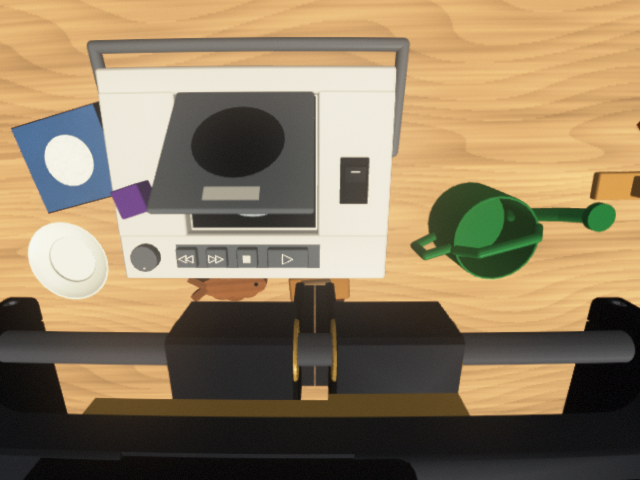

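Wrist view: lid mark (231,193), rocker (354,180), play key (287,258), stop (246,258), deck corners (127,278), (385,277), (97,68) and (395,68). The closed fingertips are at (317,290).

```bash
python3 - <<'E'
from h import *
v=np.load("pics/s1.npy");s=dict(tcp_pos=v[:3],ee_rot=v[3:])
E1=extr("top");E2=extr("wrist",s)
p1=np.array([[133,350],[453,362],[142,121],[449,133],[343,329],[288,326],[163,320]])/2.1+[260,110]
P1=[[-120,160,110],[-120,-160,110],[120,160,110],[120,-160,110],[-90,-42,120],[-90,6,120],[-90,128,124]]
p2=np.array([[127,278],[385,277],[97,68],[395,68],[287.5,258],[246.5,259],[145,257],[354,180.5],[216,258]])
P2=P1+[[0,-118,114],[-90,42,120]]
m1=[308/2.1+260,215/2.1+110];m2=[231,193]
for w in((0,1),(1,1),(1,0)):
  def f(q):
    m=W([lidpt(132,6,q[3])],q)
    return np.r_[w[0]*(proj(W(P1,q),E1)-p1).ravel(),w[0]*(proj(m,E1)[0]-m1),w[1]*(proj(W(P2,q),E2)-p2).ravel(),w[1]*(proj(m,E2)[0]-m2)]
  r=least_squares(f,[.57,-.12,0,.8],loss="soft_l1");q=r.x;print(w,q.round(4),r.fun.reshape(-1,2).round(1).tolist())
  print(W([[14,-118,121],[-90,-42,120],[91,0,106],lidpt(132,6,q[3])],q).round(4).tolist())
d=np.load("pics/w1.npy");R,t,k,ds=E2
for n,(u,w) in dict(mark=(231,193),rockback=(354,166),rock=(354,180),key=(287,258),stop=(246,259),deck=(360,250)).items():
  c=cv2.undistortPoints(np.array([[[u,w]]],float),k,ds)[0,0];z=np.median(d[w-1:w+2,u-1:u+2]);print(n,(R.T@(np.r_[c*z,z]-t)).round(4))
E
```

```text
(0, 1) [ 0.5741 -0.1233 -0.0293  0.7735] [[-0.0, -0.0], [0.0, 0.0], [-0.0, -0.0], [0.0, -0.0], [-0.0, -0.0], [-0.0, -0.0], [0.0, -0.0], [0.0, 0.0], [-1.5, 0.7], [0.2, 1.6], [-4.4, -0.9], [2.5, -3.6], [0.2, 0.5], [0.3, -0.5], [-2.6, 2.7], [0.4, -0.0], [0.2, 0.5], [0.4, -0.1]]
[[0.5846, -0.2416, 0.121], [0.4829, -0.1626, 0.12], [0.665, -0.1259, 0.106], [0.5748, -0.1233, 0.2025]]
(1, 1) [ 0.5736 -0.1233 -0.0286  0.7789] [[-1.5, -0.2], [1.2, 0.4], [-1.0, -1.4], [1.0, -2.1], [-2.9, -1.1], [-0.1, -0.6], [0.2, -0.4], [0.4, 0.1], [-1.3, 1.1], [0.3, 1.9], [-4.3, -0.3], [2.5, -3.3], [0.3, 0.8], [0.4, -0.1], [-2.4, 3.1], [0.4, 0.3], [0.3, 0.9], [0.3, -0.1]]
[[0.5842, -0.2417, 0.121], [0.4825, -0.1627, 0.12], [0.6646, -0.1259, 0.106], [0.5749, -0.1233, 0.203]]
(1, 0) [ 0.5722 -0.1235 -0.0284  0.7913] [[-1.4, 0.5], [1.3, 1.1], [-1.0, -0.7], [1.1, -1.5], [-2.7, -0.4], [0.0, 0.1], [0.3, 0.3], [0.6, 0.1], [-0.0, 0.0], [0.0, 0.0], [-0.0, 0.0], [0.0, -0.0], [0.0, 0.0], [0.0, 0.0], [-0.0, 0.0], [0.0, 0.0], [0.0, 0.0], [0.0, 0.0]]
[[0.5829, -0.2419, 0.121], [0.4811, -0.163, 0.12], [0.6632, -0.1261, 0.106], [0.5747, -0.1236, 0.2041]]
mark [ 0.5749 -0.1232  0.2035]
rockback [ 0.5875 -0.2396  0.1251]
rock [ 0.5718 -0.2403  0.1192]
key [ 0.4834 -0.1618  0.12  ]
stop [ 0.484  -0.1139  0.1209]
deck [ 0.4874 -0.2484  0.1103]
```

```bash
cat > g.py <<'E'
from h import *
q=[.5738,-.1233,-.0288]
def rel(Xs):
    s=bot.read_state();R=Ro.from_euler("xyz",s["ee_rot"],degrees=True).as_matrix()
    return ((np.asarray(Xs)-s["tcp_pos"])@R*1000).round(1)
E
python3 - <<'E'
from g import *
def tcp(a,g=0):
    r=134+6*(1-a/.777);p=np.array(lidpt(r,6+g,a));return W([p+[9.5,0,0]],q)[0]
L=[tcp(.777,25),tcp(.777,4)]+[tcp(a) for a in np.linspace(.75,0,11)]
for X,m in zip(L,rel(L)):print(X.round(4),m.tolist())
E
```

```text
[ 0.6005 -0.1241  0.2221] [-74.0, -56.0, 136.7]
[ 0.5858 -0.1236  0.2071] [-74.0, -41.2, 151.7]
[ 0.5802 -0.1235  0.2019] [-73.9, -35.7, 156.9]
[ 0.5728 -0.1233  0.1949] [-73.9, -28.3, 163.9]
[ 0.566  -0.1231  0.1874] [-73.9, -21.4, 171.4]
[ 0.5597 -0.1229  0.1793] [-73.9, -15.2, 179.5]
[ 0.554  -0.1227  0.1708] [-73.8, -9.5, 188.0]
[ 0.5489 -0.1226  0.1618] [-73.8, -4.4, 197.0]
[ 0.5446 -0.1225  0.1524] [-73.8, -0.0, 206.4]
[ 0.5409 -0.1224  0.1427] [-73.8, 3.6, 216.1]
[ 0.5379 -0.1223  0.1327] [-73.8, 6.6, 226.1]
[ 0.5357 -0.1222  0.1224] [-73.8, 8.8, 236.4]
[ 0.5343 -0.1222  0.112 ] [-73.8, 10.2, 246.8]
```

Emit:
arm_command(
  moves=[
    [0, 0, 0, -37, -30, 20, -1],
    [0, 0, 0, -74, -58, 40, -1],
    [0, 0, 0, -74, -58, 75, -1],
    [0, 0, 0, -74, -58, 105, -1],
    [0, 0, 0, -74, -56, 130, -1],
    [0, 0, 0, -74, -56, 136, -1],
    [0, 0, 0, -74, -56, 136, -1],
    [0, 0, 0, -74, -56, 136, -1],
  ],
)

```text
time_s: 2.78
tcp_pos: [0.6016, -0.1235, 0.2245]
ee_rot: [-179.9, -0.0, -91.8]
ft_force: [1.4, -0.3, 1.2]
finger_gap: 0.0003
```

```bash
python3 - <<'E'
from g import *
s=bot.read_state();print(s["tcp_pos"],s["ft_force"])
p,d=capture("wrist");cv2.imwrite("pics/w2.png",p[:,:,::-1])
E
```

```text
[ 0.60155055 -0.12346142  0.22449989] [ 1.36782516 -0.30916816  1.21822859]
```

View pics/w2.png

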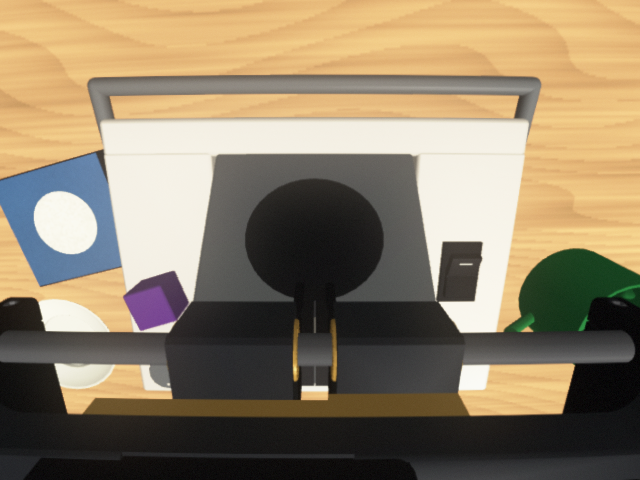

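The closed tips sit centred just behind and above the lid's free edge, with the block well to the side. Next I sweep along the arc.

Emit:
arm_command(
  moves=[
    [0, 0, 0, 0, 8, 9, -1],
    [0, 0, 0, 0, 16, 17, -1],
    [0, 0, 0, 0, 21, 22, -1],
    [0, 0, 0, 0, 25, 26, -1],
    [0, 0, 0, 0, 29, 30, -1],
    [0, 0, 0, 0, 32, 34, -1],
    [0, 0, 0, 0, 36, 37, -1],
    [0, 0, 0, 0, 39, 41, -1],
    [0, 0, 0, 0, 42, 45, -1],
    [0, 0, 0, 0, 45, 49, -1],
    [0, 0, 0, 0, 48, 54, -1],
    [0, 0, 0, 0, 50, 58, -1],
  ],
)

```text
time_s: 3.83
tcp_pos: [0.5508, -0.1209, 0.1644]
ee_rot: [180.0, 0.0, -91.7]
ft_force: [1.1, -0.2, 1.9]
finger_gap: 0.0004
```

Emit:
arm_command(
  moves=[
    [0, 0, 0, 0, 3, 5, -1],
    [0, 0, 0, 0, 5, 9.5, -1],
    [0, 0, 0, 0, 7, 14, -1],
    [0, 0, 0, 0, 9, 19, -1],
    [0, 0, 0, 0, 11, 24, -1],
    [0, 0, 0, 0, 12.5, 29, -1],
    [0, 0, 0, 0, 14, 34, -1],
    [0, 0, 0, 0, 15, 39, -1],
    [0, 0, 0, 0, 16, 44, -1],
    [0, 0, 0, 0, 17, 48, -1],
    [0, 0, 0, 0, 17, 51, -1],
    [0, 0, 0, 0, 17, 52, -1],
  ],
)

```text
time_s: 4.83
tcp_pos: [0.5337, -0.1205, 0.1124]
ee_rot: [179.9, 0.0, -91.7]
ft_force: [-3.8, 0.9, 6.5]
finger_gap: 0.0004
```

Emit:
arm_command(
  moves=[
    [0, 0, 0, 0, 0, 0.5, -1],
    [0, 0, 0, 0, 0, 1, -1],
    [0, 0, 0, 0, 0, 1.5, -1],
    [0, 0, 0, 0, 0, 1.5, -1],
  ],
)

```text
time_s: 5.17
tcp_pos: [0.5338, -0.1205, 0.1123]
ee_rot: [179.9, -0.0, -91.7]
ft_force: [-6.9, 0.9, 10.1]
finger_gap: 0.0007
```

Emit:
arm_command(
  moves=[
    [0, 0, 0, 0, 0, -20, -1],
    [0, 0, 0, 0, 0, -60, -1],
    [0, 0, 0, 40, -15, -95, -1],
    [0, 0, 0, 70, -28, -130, -1],
    [0, 0, 0, 79, -28, -165, -1],
    [0, 0, 0, 79, -28, -188, -1],
    [0, 0, 0, 79, -28, -188, -1],
    [0, 0, 0, 79, -28, -188, -1],
  ],
)

```text
time_s: 5.83
tcp_pos: [0.5609, -0.2009, 0.3016]
ee_rot: [-179.8, -0.1, -91.8]
ft_force: [0.1, 0.2, -1.2]
finger_gap: 0.0009
```

```bash
python3 - <<'E'
from g import *
s=bot.read_state();print(s["tcp_pos"],s["ft_force"])
p,d=capture("wrist");cv2.imwrite("pics/w3.png",p[:,:,::-1]);np.save("pics/w3.npy",d);np.save("pics/s3.npy",np.r_[s["tcp_pos"],s["ee_rot"]])
E=extr("wrist",s)
for n,P in dict(rock=[0,-118,114],tip=[20,-118,126],play=[-90,-42,120],stop=[-90,6,120],knob=[-90,128,124],BL=[120,160,110],BR=[120,-160,110],FL=[-120,160,110],mark=[-41,0,112],free=[-59,0,110]).items():print(n,proj(W([P],q),E)[0].round(0))
for c in("rocker_raised","play_key_top","lid_push"):
    print(c,[(round(r["conf"],2),np.round(r["bbox"]).tolist()) for r in models.spot_in(c,"wrist")[:2]])
E
```

```text
[ 0.56085572 -0.20091232  0.30155248] [ 0.13960575  0.22121997 -1.20245302]
rock [355. 208.]
tip [357. 189.]
play [279. 295.]
stop [233. 295.]
knob [116. 296.]
BL [55. 80.]
BR [404.  76.]
FL [ 98. 315.]
mark [237. 247.]
free [239. 263.]
rocker_raised [(0.75, [339.0, 187.0, 28.0, 41.0])]
play_key_top [(0.77, [256.0, 281.0, 40.0, 20.0])]
lid_push [(0.62, [153.0, 108.0, 153.0, 154.0])]
```

View pics/w3.png

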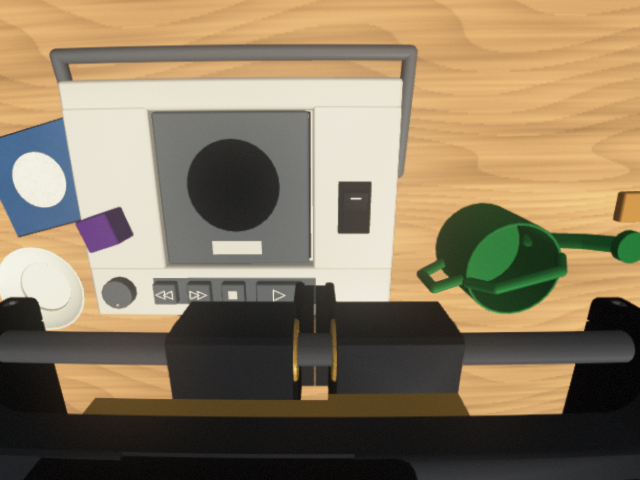

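The lid is shut flush (mark at (237,247) as predicted), the player has moved by no more than about 1 px, and the rocker is at (354,208). Next is the rocker.

Emit:
arm_command(
  moves=[
    [0, 0, 0, 20, -14, 35, -1],
    [0, 0, 0, 39, -27, 70, -1],
    [0, 0, 0, 39, -27, 105, -1],
    [0, 0, 0, 39, -27, 135, -1],
    [0, 0, 0, 39, -27, 155, -1],
    [0, 0, 0, 39, -27, 165, -1],
    [0, 0, 0, 39, -27, 165, -1],
    [0, 0, 0, 39, -27, 165, -1],
  ],
)

```text
time_s: 6.7
tcp_pos: [0.5857, -0.2398, 0.1347]
ee_rot: [180.0, 0.0, -91.7]
ft_force: [-0.7, -0.9, 0.3]
finger_gap: 0.0005
```

Emit:
arm_command(
  moves=[
    [0, 0, 0, 0, -1, 3, -1],
    [0, 0, 0, 0, -1, 6, -1],
    [0, 0, 0, 0, -1, 8, -1],
    [0, 0, 0, 0, -1, 10, -1],
    [0, 0, 0, 0, -1, 12, -1],
    [0, 0, 0, 0, -1, 14, -1],
    [0, 0, 0, 0, -1, 15, -1],
    [0, 0, 0, 0, -1, 16, -1],
    [0, 0, 0, 0, -1, 16.5, -1],
    [0, 0, 0, 0, -1, 17, -1],
    [0, 0, 0, 0, -1, 17, -1],
  ],
)

```text
time_s: 7.62
tcp_pos: [0.5863, -0.2401, 0.1184]
ee_rot: [180.0, -0.0, -91.7]
ft_force: [-3.6, 1.0, 9.2]
finger_gap: 0.0004
```

Emit:
arm_command(
  moves=[
    [0, 0, 0, 0, 0, -15, -1],
    [0, 0, 0, 0, 0, -50, -1],
    [0, 0, 0, -20, 5, -85, -1],
    [0, 0, 0, -50, 10, -115, -1],
    [0, 0, 0, -60, 10, -140, -1],
    [0, 0, 0, -60, 10, -140, -1],
    [0, 0, 0, -60, 10, -140, -1],
  ],
)

```text
time_s: 8.2
tcp_pos: [0.5792, -0.1791, 0.2592]
ee_rot: [-179.8, -0.1, -91.6]
ft_force: [0.3, -0.4, -0.7]
finger_gap: 0.0006
```

```bash
python3 - <<'E'
from g import *
s=bot.read_state();print(s["tcp_pos"],s["ft_force"])
p,d=capture("wrist");cv2.imwrite("pics/w4.png",p[:,:,::-1])
R,t,k,ds=E=extr("wrist",s)
for n,P in dict(rock=[0,-118,114],play=[-90,-42,120],stop=[-90,6,120],BR=[120,-160,110],BL=[120,160,110]).items():print(n,proj(W([P],q),E)[0].round(1))
for c in("rocker_raised","play_key_top"):
    b=[(round(r["conf"],2),np.round(r["bbox"]).tolist()) for r in models.spot_in(c,"wrist")[:2]];print(c,b)
for x in range(-18,20,4):
    u,w=proj(W([[x,-118,118]],q),E)[0].astype(int);z=np.median(d[w-1:w+2,u-2:u+3]);c=cv2.undistortPoints(np.array([[[u,w]]],float),k,ds)[0,0];print(x,(R.T@(np.r_[c*z,z]-t)).round(4))
E
```

```text
[ 0.57923328 -0.17910927  0.25922679] [ 0.27848449 -0.39755577 -0.67105848]
rock [384.5 236.9]
play [299.5 330.8]
stop [248.5 330.7]
BR [443.3  92.4]
BL [50.4 95. ]
rocker_raised [(0.64, [371.0, 215.0, 30.0, 44.0]), (0.36, [0.0, 266.0, 86.0, 66.0])]
play_key_top [(0.44, [442.0, 225.0, 195.0, 106.0])]
-18 [ 0.5555 -0.2391  0.125 ]
-14 [ 0.5587 -0.2393  0.1236]
-10 [ 0.5618 -0.2395  0.1221]
-6 [ 0.5658 -0.2406  0.1203]
-2 [ 0.5691 -0.2407  0.1191]
2 [ 0.5733 -0.2408  0.1181]
6 [ 0.577  -0.2407  0.1183]
10 [ 0.5805 -0.2415  0.1181]
14 [ 0.585  -0.2413  0.1184]
18 [ 0.5886 -0.2412  0.1186]
```

View pics/w4.png

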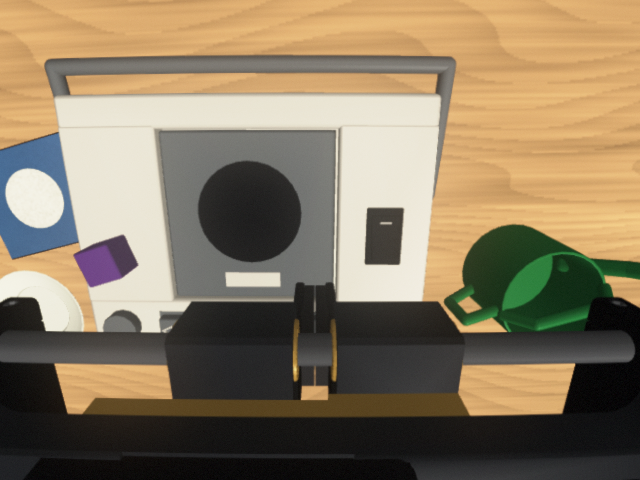

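The rocker is on: its back half is level at 0.118 and the front is raised. Nothing else has moved. Next is the play key.

Emit:
arm_command(
  moves=[
    [0, 0, 0, -7, 35, 0, -1],
    [0, 0, 0, -14, 70, 10, -1],
    [0, 0, 0, -14, 97, 35, -1],
    [0, 0, 0, -14, 97, 70, -1],
    [0, 0, 0, -14, 97, 95, -1],
    [0, 0, 0, -14, 97, 110, -1],
    [0, 0, 0, -14, 97, 122, -1],
    [0, 0, 0, -14, 97, 122, -1],
    [0, 0, 0, -14, 97, 122, -1],
  ],
)

```text
time_s: 9.1
tcp_pos: [0.4816, -0.1631, 0.1349]
ee_rot: [179.9, 0.0, -91.8]
ft_force: [0.3, -0.0, 0.5]
finger_gap: 0.0005
```

Emit:
arm_command(
  moves=[
    [0, 0, 0, 0, -1, 4, -1],
    [0, 0, 0, 0, -1, 8, -1],
    [0, 0, 0, 0, -1, 11, -1],
    [0, 0, 0, 0, -1, 13, -1],
    [0, 0, 0, 0, -1, 15, -1],
    [0, 0, 0, 0, -1, 17, -1],
    [0, 0, 0, 0, -1, 18, -1],
    [0, 0, 0, 0, -1, 19, -1],
    [0, 0, 0, 0, -1, 20, -1],
    [0, 0, 0, 0, -1, 20.5, -1],
    [0, 0, 0, 0, -1, 20.5, -1],
  ],
)

```text
time_s: 10.02
tcp_pos: [0.4831, -0.163, 0.1154]
ee_rot: [-180.0, -0.0, -91.7]
ft_force: [-2.0, 0.1, 6.2]
finger_gap: 0.0002
```

Emit:
arm_command(
  moves=[
    [0, 0, 0, 0, 0, 0.5, -1],
    [0, 0, 0, 0, 0, 1, -1],
    [0, 0, 0, 0, 0, 1, -1],
    [0, 0, 0, 0, 0, 1, -1],
  ],
)

```text
time_s: 10.35
tcp_pos: [0.4831, -0.163, 0.1152]
ee_rot: [-180.0, -0.0, -91.7]
ft_force: [-5.6, 1.4, 14.3]
finger_gap: 0.0006
```

Emit:
arm_command(
  moves=[
    [0, 0, 0, 0, 0, -10, -1],
    [0, 0, 0, 0, 0, -40, -1],
    [0, 0, 0, 0, 0, -80, -1],
    [0, 0, 0, 0, -30, -120, -1],
    [0, 0, 0, 20, -65, -160, -1],
    [0, 0, 0, 20, -90, -200, -1],
    [0, 0, 0, 20, -90, -220, -1],
    [0, 0, 0, 20, -90, -220, -1],
    [0, 0, 0, 20, -90, -220, -1],
  ],
)

```text
time_s: 11.1
tcp_pos: [0.574, -0.1857, 0.3364]
ee_rot: [-179.8, -0.0, -91.7]
ft_force: [0.2, -0.6, -1.1]
finger_gap: 0.0004
```

```bash
python3 - <<'E'
from g import *
s=bot.read_state();print(s["time_s"],s["tcp_pos"],s["ft_force"])
p,d=capture("wrist");cv2.imwrite("pics/w5.png",p[:,:,::-1])
R,t,k,ds=E=extr("wrist",s)
for n,P in dict(rockback=[12,-118,118],rockfront=[-14,-118,122],play=[-90,-42,120],stop=[-90,6,120],skip=[-90,42,120],back=[-90,78,120],lid=[-30,30,112],deck=[-40,-100,110],block=[-20,120,142]).items():
    u,w=proj(W([P],q),E)[0].round().astype(int);z=np.median(d[w-1:w+2,u-1:u+2]);c=cv2.undistortPoints(np.array([[[u,w]]],float),k,ds)[0,0];print(n,u,w,(R.T@(np.r_[c*z,z]-t)).round(4))
E
```

```text
11.1 [ 0.57401338 -0.18572782  0.33636151] [ 0.22688276 -0.56436495 -1.14377836]
rockback 366 203 [ 0.5822 -0.2412  0.1185]
rockfront 366 227 [ 0.5573 -0.2408  0.1238]
play 296 292 [ 0.5864 -0.1779  0.3484]
stop 254 292 [ 0.4844 -0.1149  0.1213]
skip 223 292 [ 0.4849 -0.0793  0.1203]
back 191 292 [ 0.4862 -0.0428  0.1209]
lid 231 239 [ 0.545  -0.0926  0.1119]
deck 347 247 [ 0.5313 -0.2216  0.1104]
block 137 238 [ 0.5575 -0.0022  0.1414]
```

View pics/w5.png

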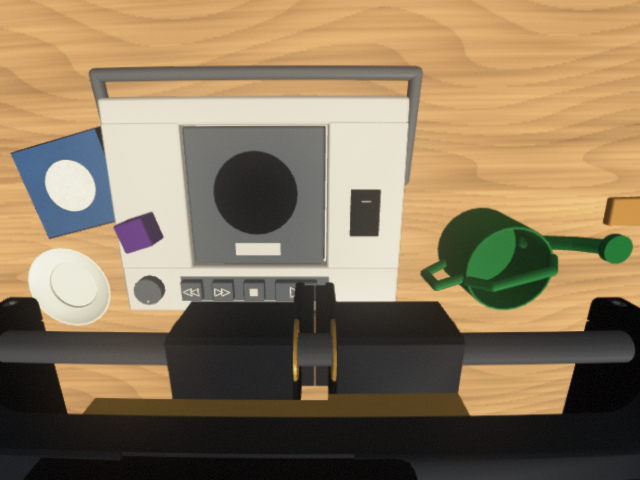

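```bash
python3 - <<'E'
from g import *
from station import ticket
s=bot.read_state();p,d=capture("wrist");R,t,k,ds=E=extr("wrist",s)
for y in(-22,-28):
    u,w=proj(W([[-88,y,120]],q),E)[0].round().astype(int);z=np.median(d[w-1:w+2,u-1:u+2]);c=cv2.undistortPoints(np.array([[[u,w]]],float),k,ds)[0,0];h=(R.T@(np.r_[c*z,z]-t));print(u,w,h.round(4))
if .118<h[2]<.123:print(ticket.close_job())
E
```

```text
279 289 [ 0.4854 -0.1432  0.1197]
284 289 [ 0.4855 -0.149   0.1204]
the job is handed in; nothing more can be done
None
```

The disc player is started and the job is handed in, at about 11 s of the 45 s allowed. I pushed the lid shut, pressed the rocker over to on, then pressed the play key fully down and let it come back up.

| Part | Checks |
|---|---|
| Lid | The push stalled on the stop at 112 mm, and the lid's face read 112 mm afterwards. |
| Rocker | The back half is level at 118 mm and the front half is raised to 124 mm, so it is on. |
| Play key | It stopped at 115 mm under 14 N, and its top is back up at 120 mm. |
| Other keys | The stop and both skip keys read 120–121 mm, so they are up. |

- **Player and surroundings:** after the lid and rocker presses, the player had moved no more than about 1–2 mm, which is within my measuring error. The block, case, saucer and can showed no change.
- **Not checked:** the gripper hid the fish and car in the last views. The tool stayed above the deck the whole time it was over them.
- **Robot at the end:** the fingertips are about 0.2 m above the deck, touching nothing.
- **Disagreement:** the detector sometimes gave wrong or low-confidence boxes, such as the can for the play key. I relied on the fitted player pose and depth readings instead.

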